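# Unscrew the sugar jar's lid

### The arm

A 6-joint arm with a two-finger parallel gripper is mounted at the origin on a cart in front of the work surface, level with it; the furniture and walls round the work are solid. World frame = base frame: x ahead of the robot, y to its left, z up, the work surface at z = 0. Lengths are in m, angles in rad, forces in N, time in s.
With the tool pointing down it reaches from about 0.375 to 0.9 m from the base axis. Payload 3.1 kg.
Tool frame: the origin (TCP) lies midway between the tips of the shut fingers; the grasp point (between the pads) lies 19 mm behind it (grip_depth is the distance from the TCP to the grasp point, in m); y points along the fingers, z is the direction in which the jaws open and shut, and the axes are right-handed (so a half turn about y gives the same grasp; the last joint's range is limited). The gripper opens to 85 mm and grips with 20 to 120 N. Pads are 22 mm wide; open, the fingers measure 114 mm over their backs; the gripper's body (76 mm by 85 mm) begins 54 mm behind the grasp point. The pads swing forward as they close: fully open they stand 13 mm farther back than shut.
Start: joints at [0.967, 0.527, 1.433, -0, 1.181, -0.178], TCP at [0.258, 0.569, 0.231] pointing down, gripper open.
Joint ranges: [-3.08, 3.08], [-0.75, 2.2], [0.22, 2.44], [-1.43, 4.57], [0, 2.65], [-2.85, 2.85]. Speed limits (rad/s): [2.79, 2.79, 3.14, 3.14, 3.14, 3.14].

### API

Orientations are given as a unit quaternion [x, y, z, w].
In Python, from station import sense, snapshot, camera_model, sign_off, grip_depth gives the robot as it stands.
- The arm moves only by the tool play_rows, never from a script. Its argument "deltas" is a list of rows, each a list of 6 numbers: the shift along the tool's x, y, z in m, then the turn, a rotation vector about the tool's x, y, z in rad. A call has 1 to 12 rows; each row is the pose to reach, as a shift and turn from the pose commanded when the call began, along the tool's axes at that moment; what a row does not reach only later rows make up. A row lasts 1/10 s, in which the tool goes at most 50 mm and 8.59 degrees, less where a joint would pass 70% of its speed; a pose out of reach is approached as far as the arm can. A call with a gripper value outside its range is refused whole. "gripper" is the finger opening in m, from 0 to 0.0854, set as the call begins (left out, the last holds). The fingers move at their own pace and stop on an object; "force" is the grip in N (left out, the last holds). Time passes only in rows, so rows that repeat a pose let the fingers close. It gives the time, the measured TCP pose, the force and the opening at its end, in the units of the state.
- sense(): the state, without advancing time (a new reading comes with each control period).
- snapshot(name): name is "side" or "top"; returns the picture (420x560x3 uint8, red, green, blue); there is no depth.
- camera_model(name): a dict with "fx", "fy", "cx", "cy" (pixels), "camera_from_world" (4x4, takes a point from world to camera coordinates). Camera axes: x right, y up, looking along -z (the intrinsics and any distortion apply to the point x, -y, -z); pixel columns grow to the right and rows downward; lengths in m; the calibration is good to about 2 mm. A picture is of the moment at which its call begins. camera_model takes no time and is no camera call.
- sign_off(): hands the job in, once; it reports no verdict.
The state is a dict: "t": time; "q": joint angles; "qd": joint speeds; "tau": joint torques, N m; "tcp_pos": TCP position; "tool_rot": TCP orientation; "force": force on the tool from outside, world axes, zero at the start; "ft_torque": the same for the moment, N m; "finger_gap": opening from 0.0 (shut) to 1.0 (fully open).
Only numpy, scipy, OpenCV 4.12 (cv2) and the standard library are available. Lean on these libraries where they do the work, as an engineer would, in place of code of your own. Each camera call takes 0.05 s, during which the arm holds its last target.

### The job

Open the jar of white sugar cubes: unscrew its red lid (about a third of a turn anticlockwise, regripping on the way as you need) until it comes free, then lift it off and set it down right way up on the wooden board, wholly within the board's edges. Leave the black lid on the coffee jar.

Things in the scene. Friction and masses are not known exactly. Their poses are not given: they have to be found in the camera images.
- sugar_lid: Red fluted screw lid, 60 mm wide, 32 mm tall, 60 g, on the sugar jar. Origin: centre of its underside rim, z up; closed, 100 mm above the worktop. Grip across the diameter. It starts near its clockwise stop; turned anticlockwise from above (yaw grows) it is free after 92 to 99 degrees and pops up 2 mm; a second stop is at 137 to 145. Stiff, about 0.2 N m. 30 mm lift clears the neck.
- sugar_jar: Clear glass jar of white sugar cubes under the red lid, 76 mm wide, shoulder at 85 mm and 40 mm neck above it, clamped in a dark steel plate (110 x 110 x 12 mm) fixed to the worktop: it cannot turn or move. Origin: centre of the plate's underside on the worktop, z up. Its twin holds coffee; either may stand on the left.
- coffee_lid: Black lid of the same shape on the twin jar of brown coffee beans, to be left alone. Origin: centre of its underside rim, z up, 100 mm above the worktop.
- board: Brown wooden board lying loose and flat on the worktop, 200 mm along its x axis, 300 mm along its y axis, 18 mm thick, about 0.9 kg. Origin: centre of its underside, z up.
Not all that is in view belongs to the job. There is more than one size of the sugar_lid; the one meant has the size given above.

How it is judged:
At the end, for the whole second after the job is handed in: The red lid lies at rest and right way up (within 10 degrees) on top of the wooden board, its centre within 75 mm of the board's centre along the board's x and 125 mm along its y; the black lid is still on the coffee jar (x of sugar_lid in the frame of board between -0.075 and 0.075 m and y of sugar_lid in the frame of board between -0.125 and 0.125 m and z of sugar_lid in the frame of board between 0.012 and 0.025 m and z of coffee_lid in the frame of board above 0.09 m and angle between sugar_lid's own z axis and vertical below 0.17 rad and linear speed of sugar_lid below 0.02 m/s); the robot touches nothing.
It fails at once if the coffee jar's black lid is displaced by more than 15 mm (distance of coffee_lid from where it was at the start of the episode above 0.015 m).
It also fails if it takes over 51 s, if anything falls off the work surface, if the arm or the gripper's body presses on something with over 40 N, if the wrist force passes 120 N, or if a joint passes its speed limit or range.

## Working session

There is one attempt and no reset: what is moved stays moved. The work goes in short steps, Python scripts to look and compute and a tool call to move; the robot and the scene stay as the last step left them, time stands still between calls to the robot, and variables do not carry over. Pictures are saved under pics/ and viewed, and the job is handed in when it is done.

Besides the shell and the picture viewer there is one more tool, called after ">>>" by a JSON object that holds its "name" and its "arguments", one argument or row to a line. play_rows: Moves the arm, as the interface text tells. Its arguments: {"type":"object","properties":{"deltas":{"type":"array"},"gripper":{"type":"number"},"force":{"type":"number"}},"required":["deltas"]}

```bash
ls; mkdir -p pics; python3 - <<'E'
from station import *
import cv2,numpy as np
print(sense()); print(grip_depth if not callable(grip_depth) else grip_depth())
for n in("side","top"):
    im=snapshot(n); cv2.imwrite(f"pics/{n}0.png",im[:,:,::-1]); print(n,camera_model(n))
E
```

```text
pics
{'t': 0.0, 'q': array([ 9.66464041e-01,  5.28449412e-01,  1.43391489e+00,  2.12115522e-05,
        1.18140218e+00, -1.78522104e-01]), 'qd': array([ 6.22224498e-04, -6.65843248e-05,  5.30297693e-04,  3.33772832e-05,
       -9.90366837e-04,  1.29823006e-03]), 'tau': array([ 8.80711068e-04, -4.42342079e+01, -1.78030193e+01, -1.29026248e-04,
        8.46829615e-03, -9.92981697e-07]), 'tcp_pos': array([0.25772527, 0.56859552, 0.23033991]), 'tool_rot': array([ 0.69184793, -0.14971419,  0.14911494, -0.69043235]), 'force': array([-1.02415617,  0.09553278,  0.10809395]), 'ft_torque': array([ 0.01188346, -0.02302221, -0.00124762]), 'finger_gap': 1.0022221558441977}
0.0187
side {'fx': 492.8954467054476, 'fy': 492.8954467054476, 'cx': 279.3250597846066, 'cy': 209.90490923833883, 'camera_from_world': array([[ 0.75622976,  0.65426711,  0.00714911, -0.48025764],
       [-0.42399565,  0.48169191,  0.76694236,  0.16850377],
       [ 0.49834149, -0.58301583,  0.64167617, -1.3455521 ],
       [ 0.        ,  0.        ,  0.        ,  1.        ]])}
top {'fx': 476.00870255441674, 'fy': 476.00870255441674, 'cx': 279.15191068428425, 'cy': 213.81722337469552, 'camera_from_world': array([[-0.00521428, -0.99929573, -0.03715995,  0.07152117],
       [ 0.99438519, -0.00910913,  0.10542828, -0.61012664],
       [-0.10569252, -0.03640158,  0.99373237, -1.00302056],
       [ 0.        ,  0.        ,  0.        ,  1.        ]])}
```

View pics/side0.png

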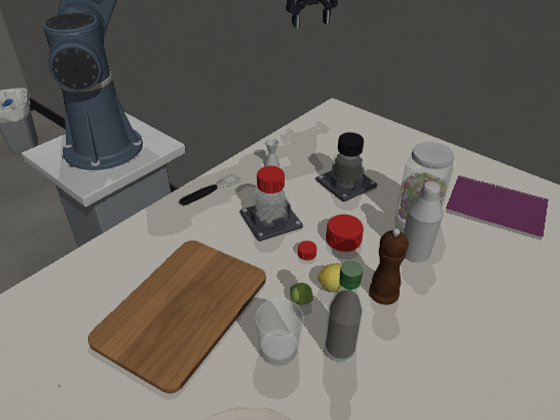

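View pics/top0.png

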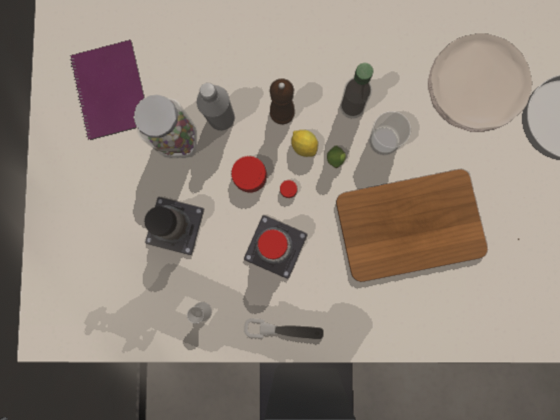

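The side view shows three red things: the lid on the clear jar of white cubes (side 270,180; top 272,244), a large loose lid (side 345,232; top 249,174) and a small one (side 307,250; top 288,189). The black lid on the coffee jar is at side (350,145), top (165,222), and the board is at side (180,310), top (411,225). I choose the red lid on the plate-clamped jar of white cubes, and will check it in a crop while measuring.

```bash
cat > h.py <<'E'
import numpy as np,cv2
from station import *
def ray(n,uv):
    m=camera_model(n);T=m["camera_from_world"];R=T[:3,:3];o=-R.T@T[:3,3]
    d=np.array([(uv[0]-m["cx"])/m["fx"],-(uv[1]-m["cy"])/m["fy"],-1.])
    return o,R.T@d
def plane(n,uv,z):
    o,d=ray(n,uv);return o+d*(z-o[2])/d[2]
def tri(u1,u2):
    a,d=ray("top",u1);b,e=ray("side",u2)
    s=np.linalg.lstsq(np.c_[d,-e],b-a,rcond=None)[0]
    return (a+d*s[0]+b+e*s[1])/2, np.linalg.norm(a+d*s[0]-b-e*s[1])
def proj(n,P):
    m=camera_model(n);p=m["camera_from_world"]@np.r_[P,1]
    return np.array([m["cx"]-m["fx"]*p[0]/p[2],m["cy"]+m["fy"]*p[1]/p[2]])
E
python3 - <<'E'
from h import *
T=cv2.imread("pics/top0.png");S=cv2.imread("pics/side0.png")
def red(im):
    h=cv2.cvtColor(im,cv2.COLOR_BGR2HSV)
    return (((h[...,0]<6)|(h[...,0]>174))&(h[...,1]>170)&(h[...,2]>90)).astype(np.uint8)
for n,im in(("top",T),("side",S)):
    k,l,s,c=cv2.connectedComponentsWithStats(red(im))
    for i in range(1,k):
        if s[i,4]>60: print(n,s[i],c[i].round(1))
# top: lid ellipse
m=red(T);k,l,s,c=cv2.connectedComponentsWithStats(m)
for i in range(1,k):
    if s[i,4]>60:
        ct=max(cv2.findContours((l==i).astype(np.uint8),0,1)[0],key=len)
        e=cv2.fitEllipse(ct);print("ell",np.round(e[0],1),np.round(e[1],1))
        for z in(.132,.03): print(z,plane("top",e[0],z).round(4), "dia mm",[round(x*1000*np.linalg.norm(plane("top",e[0],z)-plane("top",(e[0][0]+1,e[0][1]),z)),1) for x in e[1]])
# board
h=cv2.cvtColor(T,cv2.COLOR_BGR2HSV);b=((h[...,0]>6)&(h[...,0]<18)&(h[...,1]>110)&(h[...,2]>50)).astype(np.uint8)
k,l,s,c=cv2.connectedComponentsWithStats(b);i=1+np.argmax(s[1:,4]);print(s[i])
ct=max(cv2.findContours((l==i).astype(np.uint8),0,1)[0],key=len)
P=np.array([plane("top",p[0],.018)[:2] for p in ct],np.float32)
print("board",cv2.minAreaRect(P))
# black lid top
d=(T.max(2)<35).astype(np.uint8)
k,l,s,c=cv2.connectedComponentsWithStats(d)
print("coffee approx",plane("top",(165,222),.132))
a=cv2.resize(T[195:285,225:325],None,fx=4,fy=4,interpolation=2);b=cv2.resize(S[150:245,230:330],None,fx=4,fy=4,interpolation=2)
a=cv2.copyMakeBorder(a,0,20,0,0,0);cv2.imwrite("pics/crop.png",np.hstack([a,b]))
E
```

```text
top [232 157  34  33 874] [248.3 173. ]
top [281 181  16  16 204] [288.  188.7]
top [258 230  29  29 630] [272.3 244. ]
side [257 166  27  27 573] [270.9 179. ]
side [328 215  35  33 811] [345.4 229. ]
side [298 241  18  19 269] [306.9 249.8]
ell [248.3 172.9] [32.1 32.9]
0.132 [0.6826 0.1246 0.132 ] dia mm [np.float64(64.2), np.float64(65.7)]
0.03 [0.7025 0.135  0.03  ] dia mm [np.float64(71.2), np.float64(72.9)]
ell [288.  188.6] [14.9 15.6]
0.132 [0.6501 0.0457 0.132 ] dia mm [np.float64(29.5), np.float64(30.9)]
0.03 [0.6664 0.0475 0.03  ] dia mm [np.float64(32.7), np.float64(34.3)]
ell [272.3 244. ] [27.2 27.7]
0.132 [0.5409 0.0772 0.132 ] dia mm [np.float64(53.3), np.float64(54.4)]
0.03 [0.5453 0.0824 0.03  ] dia mm [np.float64(59.1), np.float64(60.3)]
[  337   170   150   111 12275]
board ((0.5862282514572144, -0.2186884731054306), (0.19715982675552368, 0.29748302698135376), 11.00226879119873)
coffee approx [0.58591005 0.2902278  0.132     ]
```

View pics/crop.png

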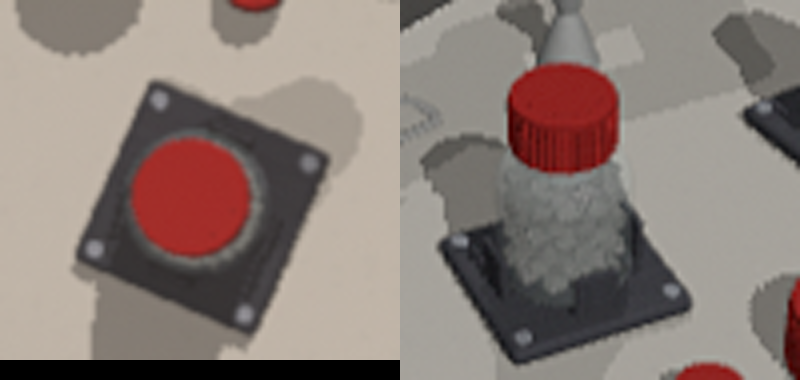

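The crop confirms the red fluted lid on the clear jar of white cubes, clamped in the dark plate. The lid's top centre is at top (272,244), side (271,173). Next I cross-check its height and position.

```bash
python3 - <<'E'
from h import *
P,g=tri((272.3,244),(230+163/4,150+ (65+112)/8));print("lid top tri",P.round(4),g)
# plate bolts in crops (top)
B=[(159,100),(310,162),(95,248),(245,315)]
pts=np.array([plane("top",(225+x/4-.4,195+y/4-.4),.014) for x,y in B]);print("plate c",pts.mean(0).round(4))
C=[(155,82),(328,160),(78,262),(252,332)]
pts=np.array([plane("top",(225+x/4-.4,195+y/4-.4),.012) for x,y in C]);print("plate c",pts.mean(0).round(4),[np.linalg.norm(pts[i]-pts[j]).round(3) for i,j in((0,1),(2,3),(0,2),(1,3))])
B=[(459,241),(671,290),(523,337)]
b=np.array([plane("side",(230+(x-400)/4-.4,150+y/4-.4),.014) for x,y in B]);print("side plate c",((b[0]+b[1])/2).round(4), np.linalg.norm(b[0]-b[1])/2**.5)
from scipy.spatial.transform import Rotation as R
s=sense();r=R.from_quat(s["tool_rot"]).as_matrix();print(r.round(3))
for dz in(.132,.1):
  print(proj("side",[.541,.078,dz]))
E
```

```text
lid top tri [0.5414 0.0778 0.1341] 0.0018634539485499113
plate c [0.5413 0.0771 0.014 ]
plate c [0.5399 0.0767 0.012 ] [np.float64(0.105), np.float64(0.103), np.float64(0.108), np.float64(0.103)]
side plate c [0.542  0.0769 0.014 ] 0.08979129715417147
[[ 0.911 -0.001  0.413]
 [-0.413 -0.002  0.911]
 [-0.    -1.    -0.002]]
[270.2153184  172.85396551]
[270.28559048 185.01515969]
```

>>> {"name": "play_rows", "arguments": {
  "deltas": [
    [0.042, 0, -0.03, 0, 0.104, 0],
    [0.084, 0, -0.06, 0, 0.208, 0],
    [0.126, 0, -0.09, 0, 0.312, 0],
    [0.168, 0, -0.12, 0, 0.416, 0],
    [0.21, 0, -0.15, 0, 0.52, 0],
    [0.252, 0, -0.18, 0, 0.624, 0],
    [0.293, 0, -0.21, 0, 0.728, 0],
    [0.335, 0, -0.241, 0, 0.832, 0],
    [0.377, 0, -0.271, 0, 0.936, 0],
    [0.419, 0, -0.301, 0, 1.04, 0],
    [0.461, 0, -0.331, 0, 1.144, 0],
    [0.461, 0, -0.331, 0, 1.144, 0]
  ],
  "gripper": 0.0854,
  "force": 60
}}

```text
t: 1.3
tcp_pos: [0.5438, 0.0731, 0.2312]
tool_rot: [0.499, -0.5, 0.502, -0.499]
force: [0.1, 0.5, 0.6]
finger_gap: 1.001
```

```bash
python3 - <<'E'
from h import *
from scipy.spatial.transform import Rotation as R
s=sense();print(s["t"],s["tcp_pos"],s["q"].round(3),s["force"].round(2));r=R.from_quat(s["tool_rot"]).as_matrix();print(r.round(4))
print((r.T@(np.array([.541,.077,.092])-s["tcp_pos"])).round(4))
E
```

```text
1.3 [0.54380567 0.07313835 0.23115223] [-6.900e-02  4.240e-01  1.627e+00 -1.000e-03  1.089e+00 -6.400e-02] [0.1  0.46 0.63]
[[-0.0045  0.0019  1.    ]
 [-1.     -0.0013 -0.0045]
 [ 0.0013 -1.      0.0019]]
[-0.004   0.1391 -0.0031]
```

>>> {"name": "play_rows", "arguments": {
  "deltas": [
    [0, 0.03, 0, 0, 0, 0],
    [0, 0.06, 0, 0, 0, 0],
    [0, 0.06, 0, 0, 0, 0],
    [0, 0.06, 0, 0, 0, 0]
  ]
}}

```text
t: 1.7
tcp_pos: [0.5407, 0.0778, 0.1711]
tool_rot: [0.501, -0.5, 0.499, -0.5]
force: [0.2, -0.5, 0.1]
finger_gap: 1.002
```

```bash
cat > st.py <<'E'
from h import *
import sys
from scipy.spatial.transform import Rotation as R
s=sense();print(s["t"],s["tcp_pos"].round(4),s["q"].round(3),s["force"].round(2),s["ft_torque"].round(3),s["finger_gap"]);r=R.from_quat(s["tool_rot"]).as_matrix();print(r.round(4))
if len(sys.argv)>3: print("delta",(r.T@(np.array(list(map(float,sys.argv[1:4])))-s["tcp_pos"])).round(4))
E
python3 st.py .541 .077 .092
python3 - <<'E'
from h import *
im=snapshot("top");cv2.imwrite("pics/t1.png",cv2.resize(im[130:330,160:400,::-1],None,fx=2.5,fy=2.5))
im=snapshot("side");cv2.imwrite("pics/s1.png",cv2.resize(im[70:270,160:400,::-1],None,fx=2.5,fy=2.5))
E
```

```text
1.7 [0.5407 0.0778 0.1711] [-0.062  0.504  1.69   0.     0.949 -0.064] [ 0.24 -0.48  0.13] [-0.039  0.001  0.062] 1.0018990274428703
[[ 1.9e-03 -1.9e-03  1.0e+00]
 [-1.0e+00  2.0e-04  1.9e-03]
 [-2.0e-04 -1.0e+00 -1.9e-03]]
delta [0.0008 0.0791 0.0005]
```

View pics/s1.png

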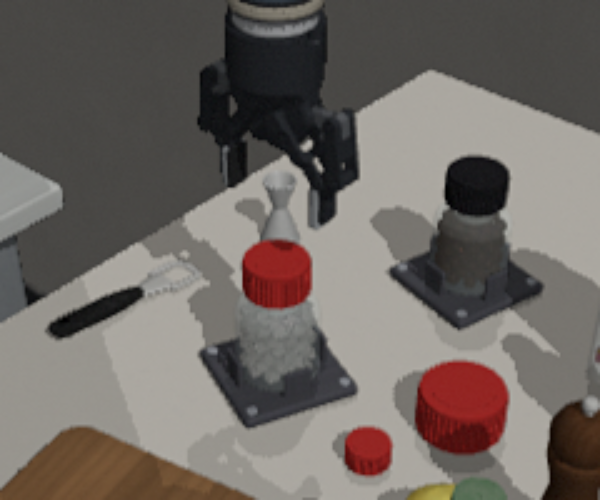

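The open fingers, at crop (233,165) and (320,210), straddle the red lid at (277,260). The tool is centred over it, so I descend.

>>> {"name": "play_rows", "arguments": {
  "deltas": [
    [0, 0.02, 0, 0, 0, 0],
    [0, 0.04, 0, 0, 0, 0],
    [0, 0.06, 0, 0, 0, 0],
    [0, 0.079, 0, 0, 0, 0],
    [0, 0.079, 0, 0, 0, 0],
    [0, 0.079, 0, 0, 0, 0]
  ]
}}

```text
t: 2.4
tcp_pos: [0.5421, 0.0776, 0.0935]
tool_rot: [-0.5, 0.499, -0.5, 0.501]
force: [0.2, -0.3, 0.3]
finger_gap: 0.997
```

>>> {"name": "play_rows", "arguments": {
  "deltas": [
    [0, 0, 0, 0, 0, 0],
    [0, 0, 0, 0, 0, 0],
    [0, 0, 0, 0, 0, 0],
    [0, 0, 0, 0, 0, 0],
    [0, 0, 0, 0, 0, 0],
    [0, 0, 0, 0, 0, 0],
    [0, 0, 0, 0, 0, 0],
    [0, 0, 0, 0, 0, 0]
  ],
  "gripper": 0.04,
  "force": 60
}}

```text
t: 3.2
tcp_pos: [0.5422, 0.0774, 0.0926]
tool_rot: [-0.5, 0.499, -0.5, 0.501]
force: [3.2, 1.5, 4.5]
finger_gap: 0.67
```

```bash
python3 st.py .541 .077 .092
python3 - <<'E'
from h import *
im=snapshot("side");cv2.imwrite("pics/s2.png",cv2.resize(im[70:270,160:400,::-1],None,fx=2.5,fy=2.5))
E
```

```text
3.2 [0.5422 0.0774 0.0926] [-0.062  0.628  1.745  0.     0.767 -0.064] [3.2  1.47 4.49] [ 0.183 -0.313 -0.021] 0.6698266290676297
[[ 9.0e-04  2.2e-03  1.0e+00]
 [-1.0e+00  0.0e+00  9.0e-04]
 [-0.0e+00 -1.0e+00  2.2e-03]]
delta [ 0.0004  0.0006 -0.0012]
```

View pics/s2.png

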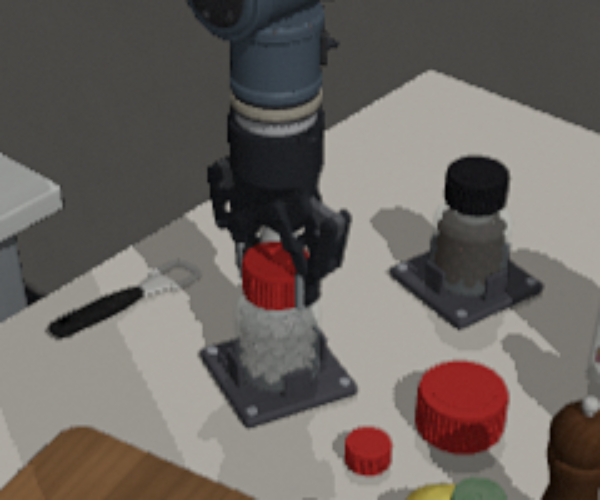

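The fingers grip the lid at crop (275,275), with an opening of about 57 mm, which agrees with a 60 mm fluted lid. Now I turn it anticlockwise.

>>> {"name": "play_rows", "arguments": {
  "deltas": [
    [0, 0, 0, 0, -0.06, 0],
    [0, 0, 0, 0, -0.14, 0],
    [0, 0, 0, 0, -0.22, 0],
    [0, 0, 0, 0, -0.3, 0],
    [0, 0, 0, 0, -0.38, 0],
    [0, 0, 0, 0, -0.46, 0],
    [0, 0, 0, 0, -0.54, 0],
    [0, 0, 0, 0, -0.62, 0],
    [0, 0, 0, 0, -0.7, 0],
    [0, 0, 0, 0, -0.78, 0],
    [0, 0, 0, 0, -0.86, 0],
    [0, 0, 0, 0, -0.94, 0]
  ]
}}

```text
t: 4.45
tcp_pos: [0.5407, 0.077, 0.0922]
tool_rot: [0.673, -0.218, 0.218, -0.672]
force: [-0.0, -1.3, 6.0]
finger_gap: 0.669
```

```bash
python3 st.py .541 .077 .092
```

```text
4.45 [0.5407 0.077  0.0922] [-6.300e-02  6.280e-01  1.747e+00 -1.000e-03  7.690e-01 -1.007e+00] [-0.   -1.32  6.03] [-0.043 -0.144 -0.063] 0.669144624135866
[[ 8.101e-01 -1.300e-03  5.864e-01]
 [-5.864e-01 -4.000e-04  8.101e-01]
 [-8.000e-04 -1.000e+00 -1.100e-03]]
delta [0.0003 0.0002 0.0002]
```

>>> {"name": "play_rows", "arguments": {
  "deltas": [
    [0, 0, 0, 0, -0.08, 0],
    [0, 0, 0, 0, -0.16, 0],
    [0, 0, 0, 0, -0.24, 0],
    [0, 0, 0, 0, -0.32, 0],
    [0, 0, 0, 0, -0.4, 0],
    [0, 0, 0, 0, -0.48, 0]
  ]
}}

```text
t: 5.05
tcp_pos: [0.5406, 0.077, 0.0922]
tool_rot: [0.705, -0.052, 0.051, -0.705]
force: [0.2, 0.1, 5.9]
finger_gap: 0.668
```

```bash
python3 st.py .541 .077 .092
```

```text
5.05 [0.5406 0.077  0.0922] [-6.300e-02  6.280e-01  1.747e+00 -1.000e-03  7.690e-01 -1.487e+00] [0.19 0.08 5.89] [-0.002 -0.041 -0.072] 0.6684652741925214
[[ 9.893e-01 -1.500e-03  1.461e-01]
 [-1.461e-01 -3.000e-04  9.893e-01]
 [-1.400e-03 -1.000e+00 -5.000e-04]]
delta [0.0004 0.0002 0.    ]
```

>>> {"name": "play_rows", "arguments": {
  "deltas": [
    [0, 0, 0, 0, -0.08, 0],
    [0, 0, 0, 0, -0.16, 0],
    [0, 0, 0, 0, -0.24, 0],
    [0, 0, 0, 0, -0.32, 0],
    [0, 0, 0, 0, -0.4, 0],
    [0, 0, 0, 0, -0.48, 0],
    [0, 0, 0, 0, -0.48, 0],
    [0, 0, 0, 0, -0.48, 0]
  ]
}}

```text
t: 5.85
tcp_pos: [0.5405, 0.0771, 0.0922]
tool_rot: [0.697, 0.116, -0.117, -0.697]
force: [1.2, -0.3, 5.0]
finger_gap: 0.666
```

```bash
python3 st.py .541 .077 .092
python3 - <<'E'
from h import *
im=snapshot("side");cv2.imwrite("pics/s3.png",cv2.resize(im[130:230,210:330,::-1],None,fx=5,fy=5))
E
```

```text
5.85 [0.5405 0.0771 0.0922] [-6.300e-02  6.280e-01  1.747e+00 -1.000e-03  7.690e-01 -1.964e+00] [ 1.23 -0.31  5.02] [ 0.082 -0.082  0.008] 0.6663432195345492
[[ 9.458e-01 -1.800e-03 -3.246e-01]
 [ 3.246e-01 -4.000e-04  9.458e-01]
 [-1.800e-03 -1.000e+00  2.000e-04]]
delta [ 0.0005  0.0002 -0.0003]
```

View pics/s3.png

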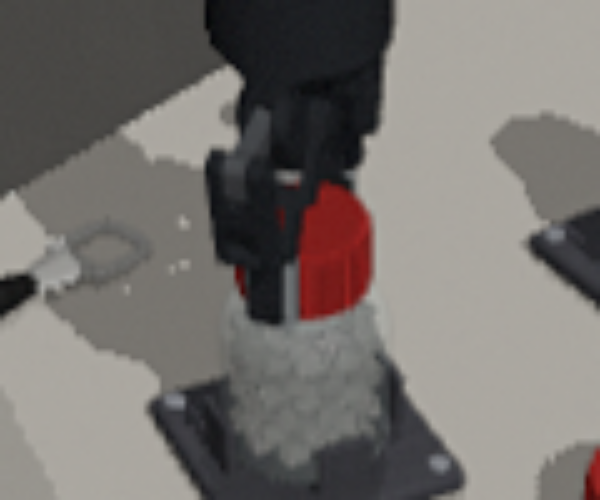

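The grip has turned 109° and the lid is still between the pads at crop (310,250). I test with a small lift and watch the force.

>>> {"name": "play_rows", "arguments": {
  "deltas": [
    [0, -0.002, 0, 0, 0, 0],
    [0, -0.004, 0, 0, 0, 0],
    [0, -0.006, 0, 0, 0, 0],
    [0, -0.006, 0, 0, 0, 0]
  ]
}}

```text
t: 6.3
tcp_pos: [0.5404, 0.0772, 0.0979]
tool_rot: [-0.697, -0.116, 0.117, 0.698]
force: [-0.6, -1.3, -0.8]
finger_gap: 0.668
```

```bash
python3 st.py .541 .077 .122
python3 - <<'E'
from h import *
im=snapshot("side");cv2.imwrite("pics/s4.png",cv2.resize(im[130:230,210:330,::-1],None,fx=5,fy=5))
E
```

```text
6.3 [0.5404 0.0772 0.0979] [-6.300e-02  6.180e-01  1.744e+00 -1.000e-03  7.820e-01 -1.963e+00] [-0.56 -1.32 -0.79] [-0.171  0.048  0.013] 0.6676297970727482
[[ 9.459e-01 -2.000e-03 -3.244e-01]
 [ 3.244e-01 -3.000e-04  9.459e-01]
 [-2.000e-03 -1.000e+00  4.000e-04]]
delta [ 0.0005 -0.0241 -0.0003]
```

View pics/s4.png

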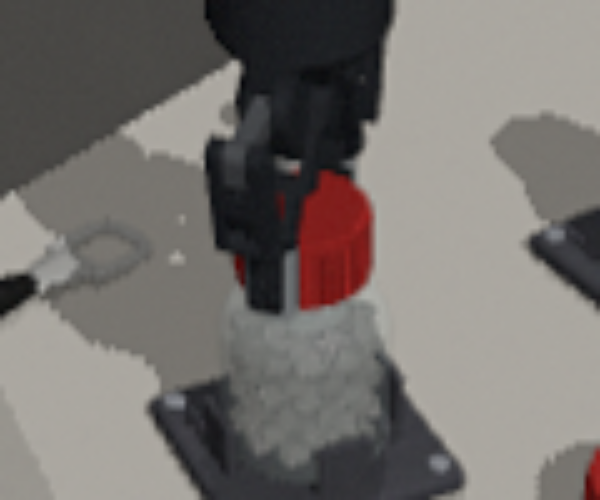

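The rim rose from crop row 318 to 307, about 6 mm, and the force was under 1.5 N. The lid is free, so I lift it clear and carry it to the board centre (0.586, -0.219).

>>> {"name": "play_rows", "arguments": {
  "deltas": [
    [0, -0.01, 0, 0, 0, 0],
    [0, -0.025, 0, 0, 0, 0],
    [0, -0.04, 0, 0, 0, 0],
    [0, -0.055, 0, 0, 0, 0],
    [0, -0.07, 0, 0, 0, 0],
    [0, -0.07, 0, 0, 0, 0]
  ]
}}

```text
t: 6.95
tcp_pos: [0.5423, 0.0776, 0.1705]
tool_rot: [0.698, 0.118, -0.115, -0.697]
force: [0.0, 0.1, -0.4]
finger_gap: 0.664
```

>>> {"name": "play_rows", "arguments": {
  "deltas": [
    [-0.002, 0, -0.01, 0, 0.03, 0],
    [-0.007, 0, -0.04, 0, 0.12, 0],
    [-0.0125, 0, -0.07, 0, 0.21, 0],
    [-0.018, 0, -0.1, 0, 0.3, 0],
    [-0.023, 0, -0.13, 0, 0.4, 0],
    [-0.0285, 0, -0.16, 0, 0.5, 0],
    [-0.034, 0, -0.19, 0, 0.6, 0],
    [-0.039, 0, -0.22, 0, 0.7, 0],
    [-0.0445, 0, -0.25, 0, 0.78, 0],
    [-0.0495, 0, -0.28, 0, 0.86, 0],
    [-0.0524, 0, -0.295, 0, 0.9, 0],
    [-0.0524, 0, -0.295, 0, 0.9, 0]
  ]
}}

```text
t: 8.15
tcp_pos: [0.5869, -0.2209, 0.1673]
tool_rot: [-0.678, 0.2, -0.2, 0.678]
force: [-0.3, 0.5, -0.1]
finger_gap: 0.668
```

>>> {"name": "play_rows", "arguments": {
  "deltas": [
    [0, 0, 0, 0, 0, 0],
    [0, 0, 0, 0, 0, 0]
  ]
}}

```text
t: 8.35
tcp_pos: [0.5866, -0.2169, 0.1679]
tool_rot: [-0.678, 0.199, -0.197, 0.679]
force: [-0.2, 0.5, -0.7]
finger_gap: 0.666
```

```bash
python3 st.py .586 -.219 .018
python3 - <<'E'
from h import *
a=snapshot("side");cv2.imwrite("pics/s5.png",a[:,:,::-1])
im=snapshot("top");cv2.imwrite("pics/t5.png",im[:,:,::-1])
E
```

```text
8.35 [ 0.5866 -0.2169  0.1679] [-5.330e-01  6.030e-01  1.490e+00  1.000e-03  1.052e+00 -1.536e+00] [-0.16  0.54 -0.72] [-0.07  -0.02  -0.015] 0.6663165830246407
[[ 8.429e-01 -1.600e-03  5.381e-01]
 [-5.381e-01  1.500e-03  8.429e-01]
 [-2.200e-03 -1.000e+00  4.000e-04]]
delta [ 0.0009  0.1499 -0.0021]
```

View pics/s5.png

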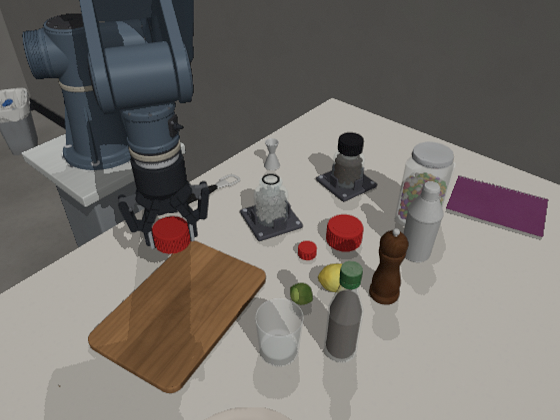

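The jar at (270,195) is now open. The red lid hangs level between the fingers at (172,235) and the black lid is untouched at (350,145). I lower it.

>>> {"name": "play_rows", "arguments": {
  "deltas": [
    [0, 0.02, 0, 0, 0, 0],
    [0, 0.045, 0, 0, 0, 0],
    [0, 0.07, 0, 0, 0, 0],
    [0, 0.095, 0, 0, 0, 0],
    [0, 0.115, 0, 0, 0, 0],
    [0, 0.13, 0, 0, 0, 0],
    [0, 0.138, 0, 0, 0, 0],
    [0, 0.142, 0, 0, 0, 0],
    [0, 0.142, 0, 0, 0, 0],
    [0, 0.142, 0, 0, 0, 0]
  ]
}}

```text
t: 9.45
tcp_pos: [0.588, -0.219, 0.0272]
tool_rot: [0.679, -0.198, 0.199, -0.678]
force: [-0.2, -0.7, 0.3]
finger_gap: 0.664
```

```bash
python3 st.py .586 -.219 .018
python3 - <<'E'
from h import *
a=snapshot("side");cv2.imwrite("pics/s6.png",cv2.resize(a[220:350,100:260,::-1],None,fx=4,fy=4))
E
```

```text
9.45 [ 0.588  -0.219   0.0272] [-0.534  0.803  1.56   0.     0.778 -1.536] [-0.22 -0.7   0.31] [-0.047  0.019 -0.015] 0.6638452523438283
[[ 8.421e-01  1.500e-03  5.393e-01]
 [-5.393e-01 -9.000e-04  8.421e-01]
 [ 1.700e-03 -1.000e+00  1.000e-04]]
delta [-0.0017  0.0092 -0.001 ]
```

View pics/s6.png

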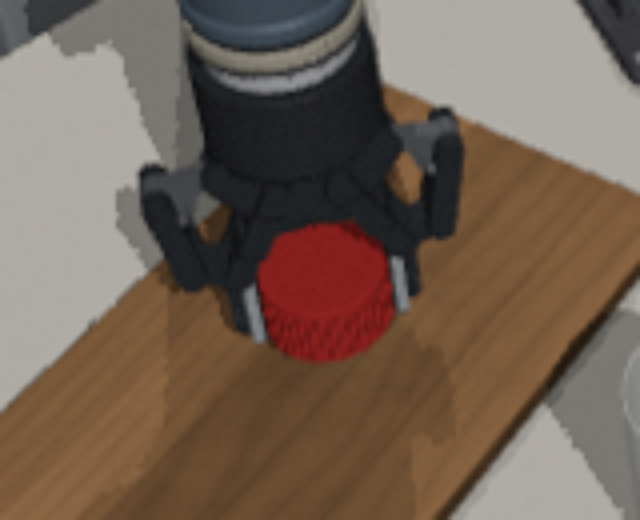

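The lid is level at crop (325,290) and still above the board. I step down until contact.

>>> {"name": "play_rows", "arguments": {
  "deltas": [
    [0, 0.003, 0, 0, 0, 0],
    [0, 0.006, 0, 0, 0, 0],
    [0, 0.009, 0, 0, 0, 0],
    [0, 0.01, 0, 0, 0, 0],
    [0, 0.01, 0, 0, 0, 0]
  ]
}}

```text
t: 10.0
tcp_pos: [0.5871, -0.2186, 0.016]
tool_rot: [-0.679, 0.199, -0.199, 0.679]
force: [0.4, 0.1, -0.9]
finger_gap: 0.667
```

>>> {"name": "play_rows", "arguments": {
  "deltas": [
    [0, 0.001, 0, 0, 0, 0],
    [0, 0.002, 0, 0, 0, 0],
    [0, 0.002, 0, 0, 0, 0]
  ]
}}

```text
t: 10.3
tcp_pos: [0.5873, -0.2187, 0.0142]
tool_rot: [-0.679, 0.199, -0.199, 0.679]
force: [0.5, 0.8, -0.9]
finger_gap: 0.663
```

>>> {"name": "play_rows", "arguments": {
  "deltas": [
    [0, 0.001, 0, 0, 0, 0],
    [0, 0.002, 0, 0, 0, 0],
    [0, 0.002, 0, 0, 0, 0]
  ]
}}

```text
t: 10.6
tcp_pos: [0.5874, -0.2188, 0.0133]
tool_rot: [0.679, -0.199, 0.199, -0.679]
force: [-1.9, 0.3, 4.7]
finger_gap: 0.665
```

Contact shows as 4.7 N, at about the expected height. I release and retreat.

>>> {"name": "play_rows", "arguments": {
  "deltas": [
    [0, 0, 0, 0, 0, 0],
    [0, 0, 0, 0, 0, 0],
    [0, 0, 0, 0, 0, 0],
    [0, 0, 0, 0, 0, 0],
    [0, 0, 0, 0, 0, 0],
    [0, 0, 0, 0, 0, 0]
  ],
  "gripper": 0.0854
}}

```text
t: 11.2
tcp_pos: [0.5873, -0.2187, 0.0122]
tool_rot: [-0.679, 0.199, -0.199, 0.679]
force: [0.3, -0.5, -0.7]
finger_gap: 0.997
```

>>> {"name": "play_rows", "arguments": {
  "deltas": [
    [0, -0.01, 0, 0, 0, 0],
    [0, -0.03, 0, 0, 0, 0],
    [0, -0.06, 0, 0, 0, 0],
    [0, -0.1, 0, 0, 0, 0],
    [0, -0.14, 0, 0, 0, 0],
    [0, -0.18, 0, 0, 0, 0],
    [0, -0.2, 0, 0, 0, 0],
    [0, -0.2, 0, 0, 0, 0]
  ]
}}

```text
t: 12.0
tcp_pos: [0.5894, -0.2199, 0.2173]
tool_rot: [0.679, -0.195, 0.202, -0.678]
force: [0.3, -0.4, -0.3]
finger_gap: 0.999
```

>>> {"name": "play_rows", "arguments": {
  "deltas": [
    [0, 0, 0.03, 0, 0, 0],
    [0, 0, 0.07, 0, 0, 0],
    [0, 0, 0.11, 0, 0, 0],
    [0, 0, 0.15, 0, 0, 0],
    [0, 0, 0.18, 0, 0, 0],
    [0, 0, 0.2, 0, 0, 0],
    [0, 0, 0.2, 0, 0, 0],
    [0, 0, 0.2, 0, 0, 0]
  ]
}}

```text
t: 12.8
tcp_pos: [0.6944, -0.0507, 0.2114]
tool_rot: [0.679, -0.199, 0.198, -0.678]
force: [0.1, -0.2, -0.1]
finger_gap: 0.999
```

```bash
python3 st.py
python3 - <<'E'
from h import *
a=snapshot("side");cv2.imwrite("pics/s7.png",a[:,:,::-1])
b=snapshot("top");cv2.imwrite("pics/t7.png",b[:,:,::-1])
E
```

```text
12.8 [ 0.6944 -0.0507  0.2114] [-2.330e-01  6.470e-01  1.254e+00 -1.000e-03  1.242e+00 -1.234e+00] [ 0.12 -0.25 -0.09] [ 0.    -0.02   0.044] 0.9991426337423606
[[ 8.422e-01 -2.200e-03  5.391e-01]
 [-5.391e-01 -5.000e-04  8.422e-01]
 [-1.600e-03 -1.000e+00 -1.600e-03]]
```

View pics/s7.png

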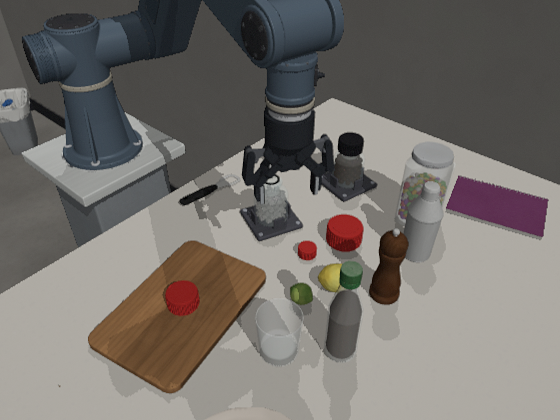

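View pics/t7.png

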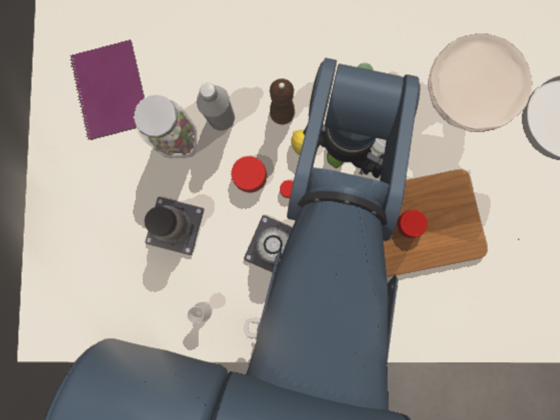

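```bash
python3 - <<'E'
from h import *
def e(f,c,k=22):
    im=cv2.imread(f);h=cv2.cvtColor(im,cv2.COLOR_BGR2HSV)
    m=(((h[...,0]<6)|(h[...,0]>174))&(h[...,1]>170)&(h[...,2]>60)).astype(np.uint8)
    w=np.zeros_like(m);w[c[1]-k:c[1]+k,c[0]-k:c[0]+k]=1
    ct=max(cv2.findContours(m*w,0,1)[0],key=cv2.contourArea);return cv2.fitEllipse(ct),cv2.boundingRect(ct)
t,bt=e("pics/t7.png",(413,224));s,bs=e("pics/s7.png",(182,298));print(t,s,bs)
P=plane("top",t[0],.05);print("lid",P)
a=np.deg2rad(11.);d=P[:2]-[.5862,-.2187];print("in board",d@[np.cos(a),np.sin(a)],d@[-np.sin(a),np.cos(a)])
# upright check: predicted side ellipse of the lid's bottom/top rims
p=[proj("side",[P[0]+.03*np.cos(x),P[1]+.03*np.sin(x),z]) for x in np.linspace(0,6.28,60) for z in(.018,.05)]
p=np.array(p);print("pred side box",p.min(0),p.max(0))
cv2.imwrite("pics/s8.png",cv2.resize(cv2.imread("pics/s7.png")[260:340,130:240],None,fx=5,fy=5))
E
```

```text
((412.3157653808594, 223.25299072265625), (26.673879623413086, 29.21465492248535), 78.2129898071289) ((181.93186950683594, 297.6537780761719), (33.72077178955078, 34.963626861572266), 7.572591781616211) (165, 281, 35, 35)
lid [ 0.58621438 -0.21538085  0.05      ]
in board 0.0006474399866124548 0.003255425004837644
pred side box [164.87048979 277.62204889] [199.98839191 314.3242043 ]
```

View pics/s8.png

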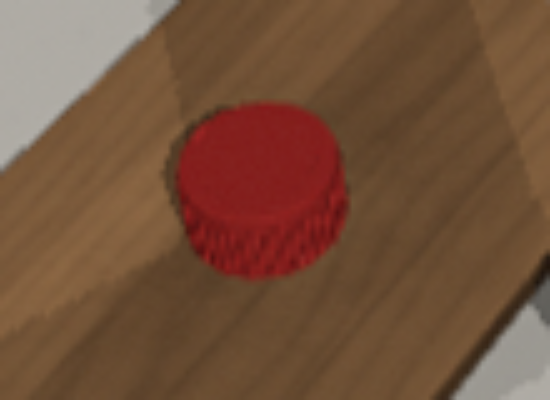

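The lid sits right way up at crop (262,190), with its flat top and full skirt visible. The arm is well clear.

```bash
python3 - <<'E'
from station import *
print(sense()["force"], sign_off())
E
```

```text
the job is handed in; nothing more can be done
[-0.15762816 -0.30427318  0.66491723] None
```

The red lid is off the sugar jar and lies right way up on the wooden board. I handed the job in at about 12.9 s, and the hand-in gives no verdict.

- **What I did:** I gripped the lid at 60 N and turned it 109° anticlockwise in a single grip, so no regrip was needed. A 6 mm test lift showed it was free. I then carried it to the board, lowered it until I felt about 5 N of contact, released it and backed away.
- **Lid position:** the final pictures put it about 1 mm (x) and 3 mm (y) from the board's centre, well inside the limits.
- **Other items:** by eye, the black lid is where it was on the coffee jar; I did not measure it. The gripper was open and clear of everything, with under 1 N on the wrist.
- **What disagreed:**
  - In the side picture the lid's outline sat 2 to 3 pixels lower than I predicted. I put that down to calibration and colour-mask error, because the lid looks flat and its height in the picture matches.
  - The wrist sensor read only about 0.07 N m during the turn, well under the stated 0.2 N m, but the test lift confirmed the lid had come free.

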